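# Pump up the bench pressure filter

## Robot

A 6-joint arm with a two-finger parallel gripper is mounted at the origin on the work surface. World frame = base frame: x ahead of the robot, y to its left, z up, the work surface at z = 0. Lengths are in mm, angles in degrees, forces in N, time in s.
With the tool pointing down it reaches from about 300 to 850 mm from the base axis. Payload 4.2 kg.
Tool frame: the origin (TCP) lies midway between the tips of the shut fingers; the grasp point (between the pads) lies 19 mm behind it (env.grip_depth is the distance from the TCP to the grasp point, in mm); z points along the fingers, y is the line along which they close (so a half turn about z gives the same grasp; the last joint's range is limited). The gripper opens to 91 mm and grips with 3 to 60 N. Pads are 32 mm wide; open, the fingers measure 118 mm over their backs; the gripper's body (76 mm by 178 mm) begins 60 mm behind the grasp point.
Start: joints at [63.255, 18.312, 89.639, -0, 72.044, -1.146], TCP at [248.452, 518.57, 213.976] pointing down, gripper open.
Joint ranges: [-177.97, 177.97], [-48.28, 115.42], [12.27, 149.76], [-77.06, 257.06], [2.81, 150.46], [-146.56, 146.56]. Speed limits (degrees/s): [147.25, 147.25, 180, 180, 180, 180].

## Interface

Orientations are given as [roll, pitch, yaw] about the fixed x, y, z axes, in that order (R = Rz(yaw) Ry(pitch) Rx(roll)).
In Python, from workcell import env, eyes gives the robot as it stands.
- The arm moves only by the tool send_rows, never from a script. Its argument "motion" is a list of rows, each a list of 7 numbers: the shift along the world's x, y, z normalised to -1 to 1, where 1 is 0.5 m, then the turn, a rotation vector about the world's x, y, z normalised to -1 to 1, where 1 is 60 degrees, then the opening, from -1 (shut) to 1 (fully open). A call has 1 to 20 rows; each row is the pose to reach, as a shift and turn from the pose commanded when the call began; what a row does not reach only later rows make up. A row lasts 1/8 s, in which the tool goes at most 62.5 mm and 10.7 degrees, less where a joint would pass 70% of its speed; a pose out of reach is approached as far as the arm can. A call with a number of a shift or a turn outside -1 to 1 is refused whole. A call with a gripper value outside its range is refused whole. The fingers move at their own pace and stop on an object; "squeeze" is the grip in N (left out, the last holds). Time passes only in rows, so rows that repeat a pose let the fingers close. It gives the time, the measured TCP pose, the force, the opening and the grip force at its end, in the units of the state.
- env.state(): the state, without advancing time (a new reading comes with each control period).
- eyes.grab_frame(name): name is "scene" or "top" or "wrist"; returns a dict with "pixels" (384x512x3 uint8, red, green, blue), "depth" (384x512 float32, mm along the optical axis (not along the pixel's ray), 0 where there is no reading), "fx", "fy", "cx", "cy" (pixels), "R" (3x3) and "t" (3): a world point X has camera coordinates R X + t; the wrist camera has in their place "T_tool_cam" (4x4, takes a point from camera to tool coordinates, whose origin is the TCP and whose axes are the flange's). Camera axes: x right, y down, z forward; pixel columns grow to the right and rows downward; lengths in mm; the calibration is good to about 2 mm. A picture is of the moment at which its call begins: read the wrist's pose just before it.
- env.job_done(): hands the job in; it is judged then, once.
The state is a dict: "time_s": time; "qpos": joint angles; "qvel": joint speeds; "effort": joint torques, N m; "ee_pos": TCP position; "ee_rot": TCP orientation; "force": force on the tool from outside, world axes, zero at the start; "torque": the same for the moment, N m; "gripper_width": finger opening in mm; "gripper_force": force on a finger pad.
Only numpy, scipy, OpenCV 4.12 (cv2) and the standard library are available. Lean on these libraries where they do the work, as an engineer would, in place of code of your own. Each camera call takes 0.05 s, during which the arm holds its last target. There are 200 camera calls.

## Task

Get the pressure filter ready: push the handle of its vent tap round with the fingers, from pointing to the front until it stops pointing out to the right, then press the pump plunger all the way down and let it come fully up, again and again, until the indicator pin stands fully out of its sleeve. Finish with the tap shut and the plunger up. Grasp and lift nothing, do not touch the pin itself, and leave the glassware and everything else standing where it is.

Things in the scene. Friction and masses are not known exactly. Their poses are not given: they have to be found in the camera images.
- filter_unit: bench pressure filter, fixed: white base 220 x 340 mm, flat top 50 mm above the bench; origin at the centre of its underside, x to its back, y to its left, z up; its front (-x) faces roughly to the robot. On it, left: pump; middle: indicator pin and, 95 mm behind it, a round steel filter head (80 mm across, top 94 mm above the bench); right: vent tap
- plunger (a joint): how far the pump plunger is pressed down: 0 up (where its spring returns it), 0.024 m fully down against its stop. The spring pushes back with 6 N at the top to 12 N at the bottom, plus up to about 3 N from the pump when worked. Its return is damped: it needs about a quarter of a second to come up
- plunger_top (a point): centre of the top of the pump's mushroom cap (black, 52 mm across, flat on top over 40 mm), at [-0.020, 0.095, 0.135] in the unit's frame when up; it moves with the plunger
- pin (a joint): how far the indicator pin is out: 0 in, about 0.037 m fully out (0.034 and more counts). With the tap shut each full stroke of the plunger (down to its stop, then fully up) raises it about 8 to 10 mm, the last about 4; shallow strokes give less and half strokes never bring it fully out. It stays put between strokes; extra strokes do no harm. With the tap open strokes raise nothing
- pin_top (a point): top of the steel indicator pin (head 18 mm across, 6 mm thick, on a 10 mm stem), which rises straight out of its black sleeve; 6 mm above the sleeve when in, about 43 mm above it when fully out
- pin_sleeve (a point): centre of the top rim of the pin's black sleeve (30 mm across), at [-0.030, 0, 0.062] in the unit's frame
- tap (a joint): angle of the vent tap's handle: 0 open (handle points to the unit's front, -x), 1.571 rad shut against its stop (handle points to the unit's right, -y); it turns anticlockwise seen from above as it shuts and stays where it is left; friction 0.06 N m. It counts as shut above 1.4
- tap_axis (a point): a point on the upright axis of the vent tap, at [-0.020, -0.100, 0.079] in the unit's frame, at mid-height of its handle
- tap_handle (a point): point on the tap's black handle bar 55 mm from the axis (the bar ends 66 mm from the axis, is 12 mm wide and 14 mm tall, its underside 22 mm above the base); moves with the handle
- vial: amber glass vial with white cap, 22 mm across, 45 mm tall, standing on the unit's base between pump and pin, near the front edge; origin at the centre of its underside; to be left alone
- puck: white plastic spare filter holder, a disc 48 mm across with a spout, 24 mm tall, lying on the unit's base at the back right; origin at the centre of its underside; to be left alone
- jar_tall: clear jar with white cap, 56 mm across, 85 mm tall, on the bench to the left of the unit; origin at the centre of its underside; to be left alone
- beaker: open glass beaker, 68 mm across, 90 mm tall, on the bench to the left of the unit; origin at the centre of its underside; to be left alone
- jar_squat: white jar, 64 mm across, 60 mm tall, on the bench to the right of the unit; origin at the centre of its underside; to be left alone
- amber_bottle: amber bottle with black cap, 62 mm across, 125 mm tall, on the bench to the right of the unit; origin at the centre of its underside; to be left alone
- paper_box: flat box of filter papers, 75 x 110 x 35 mm, on the bench behind the unit; origin at the centre of its underside; to be left alone

How it is judged (in metres and radians):
On the way, in this order (a step that is already met when the one before it is completed fails the run):
1. the vent tap is shut (value of joint tap above 1.4 rad), for 0.2 s.
2. the indicator pin has been pumped fully out (value of joint pin above 0.034 m), for 0.2 s.
At the end, for the whole second after the job is handed in: The tap is shut (handle within about 10 degrees of its stop), the pin is at least 34 mm out, the plunger is back up (less than 4 mm down), and every loose thing is within 25 mm of where it stood (value of joint tap above 1.4 rad and value of joint pin above 0.034 m and value of joint plunger below 0.004 m and distance of each of vial, puck, jar_tall, beaker, jar_squat, amber_bottle, paper_box from where it was at the start of the episode below 0.025 m); the robot touches nothing.
It fails at once if the indicator pin is touched by the robot (contact force between any of the fingers, the arm and pin above 0.5 N).
It fails at once if a loose thing is knocked, lifted or carried more than 25 mm from its place (distance of any of vial, puck, jar_tall, beaker, jar_squat, amber_bottle, paper_box from where it was at the start of the episode above 0.025 m).
It also fails if it takes over 58 s, if anything falls off the work surface, if the arm or the gripper's body presses on something with over 40 N, if the wrist force passes 120 N, or if a joint passes its speed limit or range.

## Working session

There is one attempt and no reset: what is moved stays moved. The work goes in short steps, Python scripts to look and compute and a tool call to move; the robot and the scene stay as the last step left them, time stands still between calls to the robot, and variables do not carry over. Pictures are saved under pics/ and viewed, at most 10 in all, crops included, and the job is handed in when it is done.

Besides the shell and the picture viewer there is one more tool, called after ">>>" as a command line: name --pt "numbers of a row" for each row, then --argument value for the rest. send_rows: Moves the arm, as the interface text tells. Its arguments: {"type":"object","properties":{"motion":{"type":"array"},"squeeze":{"type":"number"}},"required":["motion"]}

```bash
mkdir -p pics; python3 - <<'E'
from workcell import env, eyes
import cv2,numpy as np
for n in("scene","top"):
    f=eyes.grab_frame(n); np.savez(f"pics/{n}0.npz",**f); cv2.imwrite(f"pics/{n}0.png",cv2.resize(f["pixels"][:,:,::-1],(800,600)))
    print(n,f["fx"],f["cx"],f["cy"],np.round(f["R"],3).tolist(),f["t"])
s=env.state();print(s)
E
```

```text
scene 381.1664422483377 260.27855678342826 190.79282459601578 [[0.793, 0.609, -0.011], [0.394, -0.527, -0.753], [-0.465, 0.593, -0.658]] [-519.57167262 -135.03692585 1300.14001931]
top 402.55175924338556 257.90054023248166 190.35971393322765 [[0.005, -1.0, -0.002], [-0.98, -0.005, -0.198], [0.198, 0.003, -0.98]] [ 41.99881108 632.41107859 964.83307005]
{'time_s': 0.1, 'qpos': array([ 6.32543749e+01,  1.83476055e+01,  8.96973301e+01, -5.24919484e-04,
        7.20438465e+01, -1.14647673e+00]), 'qvel': array([-0.02392165, -0.0951639 , -0.21215219, -0.01103371, -0.03524297,
       -0.12510127]), 'effort': array([ 1.06596847e-04, -4.13334811e+01, -2.32510543e+01,  7.30505283e-02,
        4.22701507e-02, -6.68550092e-05]), 'ee_pos': array([248.25317802, 518.16619958, 213.22222105]), 'ee_rot': array([-1.79911226e+02, -1.27739238e-03,  1.54401013e+02]), 'force': array([ 0.21333318, -0.13820924, -0.56720532]), 'torque': array([ 0.00191731, -0.03910294,  0.03163214]), 'gripper_force': 0.0, 'gripper_width': 91.56116060761707}
```

View pics/top0.png

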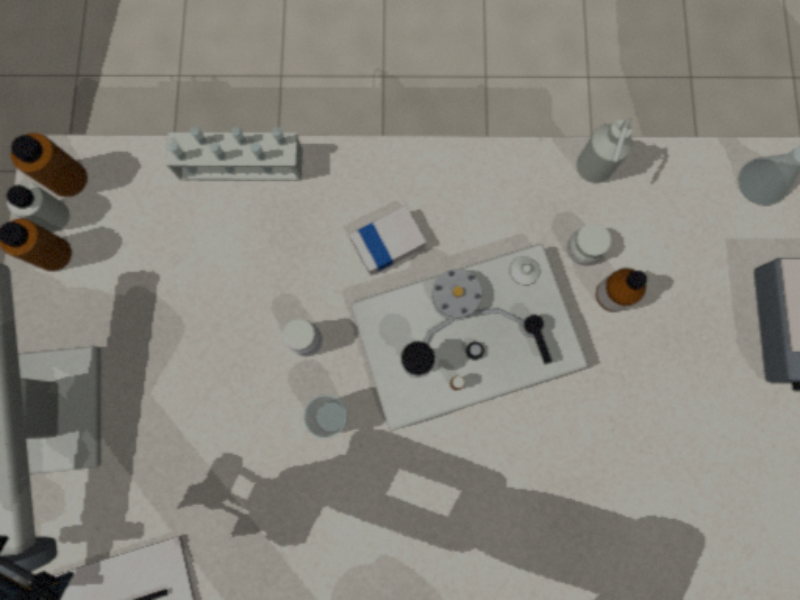

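View pics/scene0.png

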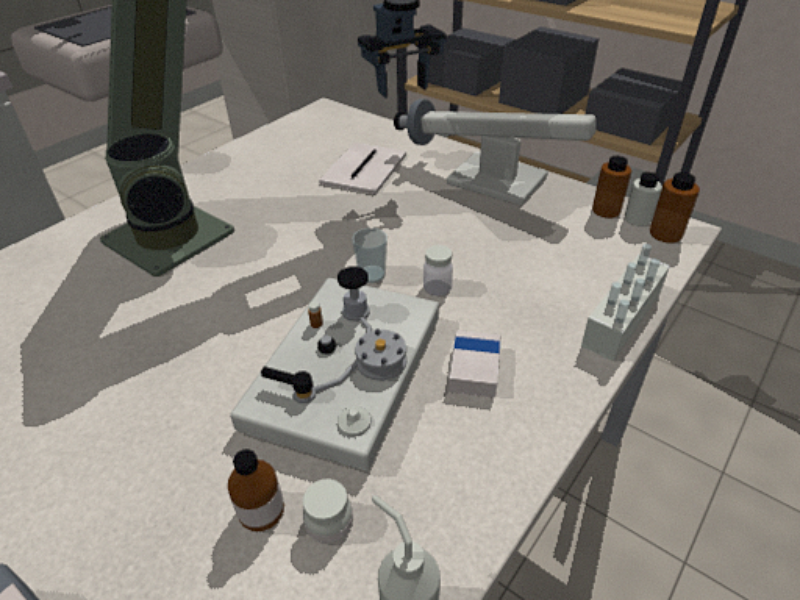

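The top view shows the plunger cap at (418,358), the pin at (475,350), the tap hub at (534,324) and its handle end at (547,362). The vial is at (457,382), the puck at (525,270) and the bottle at (626,287), all in 800x600 pixels. The scene view agrees.

```bash
cat > h.py <<'E'
import numpy as np,cv2
def ray(f,u,v,z):
    R,t=f["R"],f["t"]; c=-R.T@t; d=R.T@np.array([(u-f["cx"])/f["fx"],(v-f["cy"])/f["fy"],1]); return c+d*(z-c[2])/d[2]
def blobs(f,x0,y0,x1,y1,thr,amin=20):
    m=(f["pixels"].max(2)<thr).astype(np.uint8); k=np.zeros_like(m);k[y0:y1,x0:x1]=m[y0:y1,x0:x1]
    n,l,s,c=cv2.connectedComponentsWithStats(k); return [(s[i],c[i],l==i) for i in range(1,n) if s[i][4]>=amin]
E
python3 - <<'E'
from h import *
f=dict(np.load("pics/top0.npz"))
for s,c,m in blobs(f,235,190,380,245,60):
    print(s,c.round(1),{z:ray(f,*c,z)[:2].round(1).tolist() for z in(135,86,62)})
# tap handle blob: principal line
b=[q for q in blobs(f,325,190,380,245,60)][0]
ys,xs=np.nonzero(b[2]); P=np.array([ray(f,x,y,86)[:2] for x,y in zip(xs,ys)])
(c,sz,a)=cv2.minAreaRect(P.astype(np.float32)); print(c,sz,a); vx=cv2.fitLine(P.astype(np.float32),cv2.DIST_L2,0,.01,.01).ravel();print(vx,np.degrees(np.arctan2(vx[1],vx[0])))
# base corners (800 px) at z=50
for u,v in((352,302),(543,246),(587,367),(392,424)): print(ray(f,u*.64,v*.64,50)[:2].round(1))
g=dict(np.load("pics/scene0.npz"))
for s,c,m in blobs(g,160,165,245,255,60): print('sc',s,c.round(1),{z:ray(g,*c,z)[:2].round(1).tolist() for z in(135,86,62)})
for n,u,v,z in(("vial",457,380,95),("puck",525,268,70),("squat",594,241,60),("jar",304,334,85),("beaker",328,413,90),("ambercap",637,280,125)): print(n,ray(f,u*.64,v*.64,z)[:2].round(0))
E
```

```text
[336 202  17  30 211] [344.  213.9] {135: [562.4, -157.0], 86: [569.4, -167.4], 62: [572.8, -172.5]}
[257 219  21  21 343] [267.2 228.8] {135: [526.6, 22.8], 86: [531.7, 21.8], 62: [534.2, 21.3]}
[298 219  12  11  51] [302.8 224.6] {135: [536.7, -60.2], 86: [542.3, -65.5], 62: [545.1, -68.1]}
(562.3751220703125, -165.75621032714844) (74.83434295654297, 29.352392196655273) 9.496827125549316
[ 9.4668013e-01  3.2217500e-01  5.6944629e+02 -1.6734097e+02] 18.79451
[626.8 129.5]
[ 724.3 -189.9]
[ 521.4 -253.2]
[429.3  61.6]
sc [216 171  20  16 223] [225.2 177.5] {135: [533.5, 14.2], 86: [490.7, 57.3], 62: [469.7, 78.4]}
sc [198 200   8  10  39] [201.9 205.5] {135: [558.7, -96.7], 86: [517.9, -62.4], 62: [497.9, -45.7]}
sc [203 217  12  10  76] [208.9 221.9] {135: [608.8, -126.0], 86: [572.0, -94.1], 62: [554.0, -78.5]}
sc [167 235  33  17 274] [185.9 242.5] {135: [611.6, -200.0], 86: [575.0, -174.0], 62: [557.1, -161.3]}
vial [496. -39.]
puck [ 681. -154.]
squat [ 730. -273.]
jar [568. 201.]
beaker [445. 159.]
ambercap [ 649. -316.]
```

>>> send_rows --pt "0.3 -0.7 0 0 0 -0.79 -1" --pt "0.3 -0.7 0 0 0 -0.79 -1" --pt "0.3 -0.7 0 0 0 -0.79 -1" --pt "0.3 -0.7 0 0 0 -0.79 -1" --pt "0.3 -0.7 0 0 0 -0.79 -1" --pt "0.3 -0.7 0 0 0 -0.79 -1" --pt "0.3 -0.7 0 0 0 -0.79 -1" --pt "0.3 -0.7 0 0 0 -0.79 -1" --squeeze 5

```text
time_s: 1.1
ee_pos: [398.3, 168.6, 213.8]
ee_rot: [-180.0, -0.0, 106.9]
force: [-0.5, 0.5, -0.1]
gripper_width: 14.2
gripper_force: 0.0
```

>>> send_rows --pt "0.264 -0.614 0 0 0 0 -1" --pt "0.264 -0.614 0 0 0 0 -1" --pt "0.264 -0.614 0 0 0 0 -1" --pt "0.264 -0.614 0 0 0 0 -1" --pt "0.264 -0.614 0 0 0 0 -1" --pt "0.264 -0.614 0 0 0 0 -1" --pt "0.264 -0.614 0 0 0 0 -1" --pt "0.264 -0.614 0 0 0 0 -1" --pt "0.264 -0.614 0 0 0 0 -1"

```text
time_s: 2.22
ee_pos: [530.1, -136.6, 214.2]
ee_rot: [180.0, -0.0, 107.1]
force: [0.0, -0.3, -0.9]
gripper_width: 0.7
gripper_force: 0.0
```

```bash
python3 - <<'E'
from workcell import env, eyes
import cv2,numpy as np
s=env.state(); print({k:np.round(s[k],1) for k in("time_s","ee_pos","ee_rot","force","gripper_width")})
f=eyes.grab_frame("wrist"); np.savez("pics/w1.npz",pos=s["ee_pos"],rot=s["ee_rot"],**f); cv2.imwrite("pics/w1.png",cv2.resize(f["pixels"][:,:,::-1],(800,600)))
print(f["T_tool_cam"].round(3),f["fx"],f["cx"],f["cy"])
E
```

```text
{'time_s': np.float64(2.2), 'ee_pos': array([ 530.1, -136.6,  214.2]), 'ee_rot': array([180. ,  -0. , 107.1]), 'force': array([ 0. , -0.3, -0.9]), 'gripper_width': np.float64(0.7)}
[[-0.00000e+00 -9.64000e-01 -2.65000e-01  7.51410e+01]
 [ 1.00000e+00 -0.00000e+00 -1.00000e-03  4.66000e-01]
 [ 1.00000e-03 -2.65000e-01  9.64000e-01 -1.71296e+02]
 [ 0.00000e+00  0.00000e+00  0.00000e+00  1.00000e+00]] 314.85826459173865 255.5000573591195 190.44589807462182
```

View pics/w1.png

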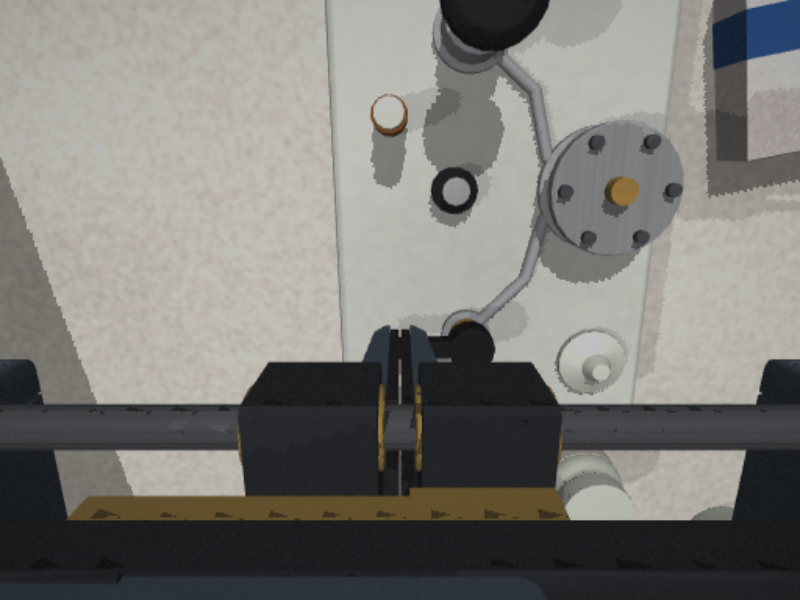

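The wrist view shows the pin at (455,190), the filter head at (613,188) and the tap hub at (470,342). The closed fingers are at about (400,340), just left of the hub, and the handle passes behind them.

```bash
python3 - <<'E'
import numpy as np
from scipy.spatial.transform import Rotation as R
f=dict(np.load("pics/w1.npz")); T=f["T_tool_cam"]; W=R.from_euler("xyz",f["rot"],degrees=True).as_matrix()
def p(u,v,z):
    u*=.64;v*=.64
    d=W@T[:3,:3]@np.array([(u-f["cx"])/f["fx"],(v-f["cy"])/f["fy"],1]); c=W@T[:3,3]+f["pos"]; return (c+d*(z-c[2])/d[2])[:2]
S=p(455,190,62);H=p(612,188,94)
print("sleeve",S,"head",H,"hub",p(470,342,86),p(470,342,92)); e=H-S; print(np.hypot(*e),np.degrees(np.arctan2(e[1],e[0])))
a=np.radians(17);Rz=np.array([[np.cos(a),-np.sin(a)],[np.sin(a),np.cos(a)]])
O=S-Rz@[-30,0];print("origin",O,"tap",O+Rz@[-20,-100],"cap",O+Rz@[-20,95])
o=np.array([575,-62.5]);ax=o+Rz@[-20,-100]; print("used",o,ax,o+Rz@[-20,95])
for th in range(0,91,15):
    t=a+np.radians(th);d=-np.array([np.cos(t),np.sin(t)]);n=np.array([np.sin(t),-np.cos(t)])
    print(th,(ax+45*d-22*n).round(1))
E
```

```text
sleeve [547.42659282 -70.53801327] head [630.05616515 -42.15650168] hub [ 584.88175029 -158.4013912 ] [ 583.34915763 -156.52461013]
87.36793703695719 18.95651335853712
origin [576.1157355  -61.76686212] tap [ 586.22681086 -163.24477181] cap [529.21432843  23.2346556 ]
used [575.  -62.5] [ 585.11107535 -163.97790969] [528.09859293  22.50151772]
0 [ 535.6 -156.1]
15 [ 535.3 -169.2]
30 [ 538.3 -181.9]
45 [ 544.6 -193.4]
60 [ 553.6 -202.9]
75 [ 564.7 -209.7]
90 [ 577.2 -213.4]
```

>>> send_rows --pt "0 0 -0.1 0 0 0 -1" --pt "0 0 -0.2 0 0 0 -1" --pt "0 0 -0.28 0 0 0 -1" --pt "0 0 -0.3 0 0 0 -1" --pt "0 0 -0.3 0 0 0 -1"

```text
time_s: 2.9
ee_pos: [530.8, -138.2, 64.5]
ee_rot: [180.0, 0.0, 107.0]
force: [-0.3, -0.0, 0.1]
gripper_width: 0.9
gripper_force: 0.0
```

>>> send_rows --pt "0.005 -0.018 0 0 0 0 -1" --pt "0.01 -0.035 0 0 0 0 -1" --pt "0.01 -0.049 0 0 0 0.125 -1" --pt "0.01 -0.062 0 0 0 0.25 -1" --pt "0.012 -0.075 0 0 0 0.375 -1" --pt "0.016 -0.087 0 0 0 0.5 -1" --pt "0.021 -0.099 0 0 0 0.625 -1" --pt "0.028 -0.11 0 0 0 0.75 -1" --pt "0.037 -0.12 0 0 0 0.875 -1" --pt "0.046 -0.129 0 0 0 1 -1" --pt "0.046 -0.129 0 0 0 1 -1"

```text
time_s: 4.28
ee_pos: [554.2, -204.0, 64.7]
ee_rot: [-180.0, 0.1, 166.9]
force: [-1.2, 0.7, 0.1]
gripper_width: 0.3
gripper_force: 0.0
```

```bash
python3 - <<'E'
from workcell import env, eyes
import cv2,numpy as np
s=env.state(); print({k:np.round(s[k],1) for k in("time_s","qpos","ee_pos","ee_rot","force")})
f=eyes.grab_frame("top"); cv2.imwrite("pics/t2.png",cv2.resize(f["pixels"][130:290,220:440,::-1],None,fx=3,fy=3))
E
```

```text
{'time_s': np.float64(4.3), 'qpos': array([-21.3,  27. ,  99.3,   0. ,  53.6, -98.2]), 'ee_pos': array([ 554.2, -204. ,   64.7]), 'ee_rot': array([-1.800e+02,  1.000e-01,  1.669e+02]), 'force': array([-1.2,  0.7,  0.1])}
```

View pics/t2.png

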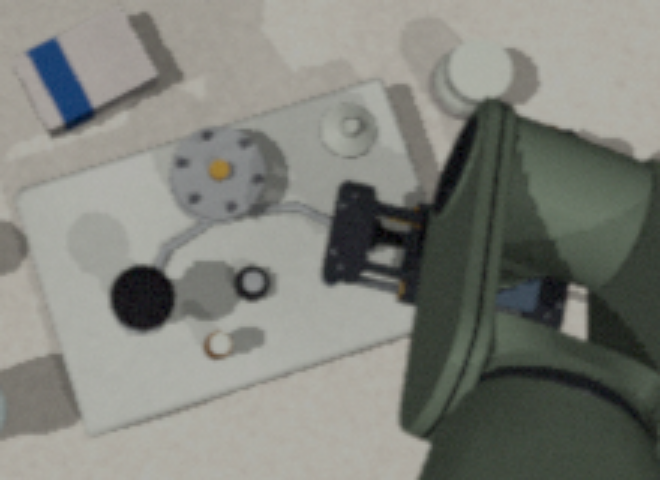

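The top view shows the gripper over the tap (crop about (350,230)). Other things are in place, and the contact force of about 1.4 N fits the tap's friction. I'll continue to the stop.

>>> send_rows --pt "0.011 -0.007 0 0 0 0.125 -1" --pt "0.022 -0.014 0 0 0 0.25 -1" --pt "0.034 -0.018 0 0 0 0.375 -1" --pt "0.047 -0.021 0 0 0 0.5 -1" --pt "0.051 -0.02 0 0 0 0.5 -1" --pt "0.051 -0.02 0 0 0 0.5 -1"

```text
time_s: 5.08
ee_pos: [578.7, -213.2, 64.1]
ee_rot: [-180.0, -0.0, -163.1]
force: [-1.0, -1.7, 0.4]
gripper_width: 0.5
gripper_force: 0.8
```

>>> send_rows --pt "0.006 0.002 0 0 0 0 -1" --pt "0.006 0.002 0 0 0 0 -1" --pt "0.006 0.002 0 0 0 0 -1"

```text
time_s: 5.45
ee_pos: [578.8, -213.1, 64.0]
ee_rot: [180.0, -0.4, -163.0]
force: [-7.4, -5.4, 3.6]
gripper_width: 0.7
gripper_force: 4.8
```

>>> send_rows --pt "-0.03 -0.009 0 0 0 0 -1" --pt "-0.06 -0.018 0 0 0 0 -1" --pt "-0.06 -0.018 0.1 0 0 0 -1" --pt "-0.06 -0.018 0.2 0 0 0 -1" --pt "-0.06 -0.018 0.3 0 0 0 -1" --pt "-0.06 -0.018 0.3 0 0 0 -1"

```text
time_s: 6.2
ee_pos: [553.7, -221.8, 218.8]
ee_rot: [-179.7, 0.5, -163.0]
force: [-0.6, 0.3, -0.7]
gripper_width: 0.7
gripper_force: 0.0
```

>>> send_rows --pt "-0.047 0.487 0 0 0 0 -1" --pt "-0.047 0.487 0 0 0 0 -1" --pt "-0.047 0.487 0 0 0 0 -1" --pt "-0.047 0.487 0 0 0 0 -1" --pt "-0.047 0.487 0 0 0 0 -1" --pt "-0.047 0.487 0 0 0 0 -1"

```text
time_s: 6.95
ee_pos: [527.8, 22.3, 213.1]
ee_rot: [180.0, -0.1, -163.0]
force: [0.7, 0.7, 0.5]
gripper_width: 0.6
gripper_force: 0.0
```

```bash
python3 - <<'E'
from workcell import env, eyes
import cv2,numpy as np
s=env.state(); print({k:np.round(s[k],1) for k in("time_s","qpos","ee_pos","ee_rot","force")})
f=eyes.grab_frame("scene"); cv2.imwrite("pics/s3.png",cv2.resize(f["pixels"][130:330,130:330,::-1],None,fx=3,fy=3))
E
```

```text
{'time_s': np.float64(7.0), 'qpos': array([   1.2,   14.2,   95.7,   -0. ,   70.2, -105.8]), 'ee_pos': array([527.8,  22.3, 213.1]), 'ee_rot': array([ 1.80e+02, -1.00e-01, -1.63e+02]), 'force': array([0.7, 0.7, 0.5])}
```

View pics/s3.png

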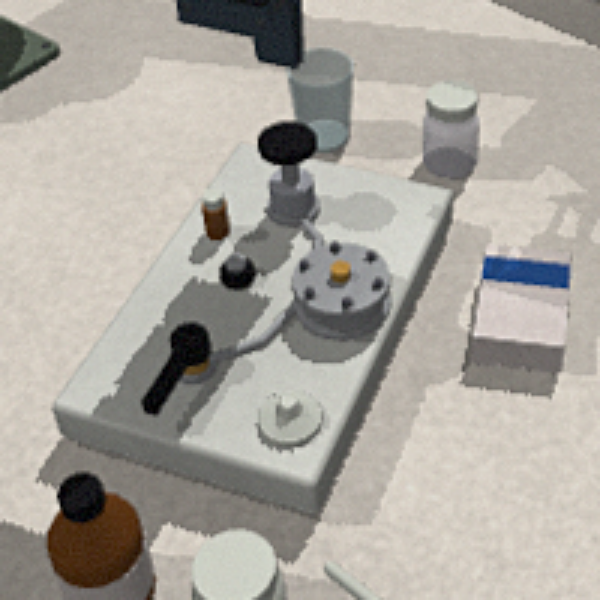

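The scene crop shows the handle pointing right, from hub (190,345) to tip (150,405). The plunger is up at (287,145), the pin is in at (238,262), and the fingers are above the cap. First stroke.

>>> send_rows --pt "0 0 -0.1 0 0 0 -1" --pt "0 0 -0.138 0 0 0 -1" --pt "0 0 -0.17 0 0 0 -1" --pt "0 0 -0.2 0 0 0 -1" --pt "0 0 -0.215 0 0 0 -1" --pt "0 0 -0.215 0 0 0 -1" --pt "0 0 -0.215 0 0 0 -1"

```text
time_s: 7.88
ee_pos: [527.6, 20.8, 111.1]
ee_rot: [180.0, 0.0, -163.2]
force: [-11.6, 0.7, 32.1]
gripper_width: 0.6
gripper_force: 16.5
```

>>> send_rows --pt "0 0 0.04 0 0 0 -1" --pt "0 0 0.076 0 0 0 -1" --pt "0 0 0.076 0 0 0 -1" --pt "0 0 0.076 0 0 0 -1" --pt "0 0 0.076 0 0 0 -1" --pt "0 0 0.04 0 0 0 -1" --pt "0 0 0.015 0 0 0 -1" --pt "0 0 0.002 0 0 0 -1" --pt "0 0 0.002 0 0 0 -1" --pt "0 0 0.002 0 0 0 -1" --pt "0 0 0.04 0 0 0 -1" --pt "0 0 0.076 0 0 0 -1" --pt "0 0 0.076 0 0 0 -1" --pt "0 0 0.076 0 0 0 -1" --pt "0 0 0.076 0 0 0 -1" --pt "0 0 0.04 0 0 0 -1" --pt "0 0 0.015 0 0 0 -1" --pt "0 0 0.002 0 0 0 -1" --pt "0 0 0.002 0 0 0 -1" --pt "0 0 0.002 0 0 0 -1"

```text
time_s: 10.38
ee_pos: [529.8, 22.6, 111.2]
ee_rot: [-179.9, 0.2, -163.0]
force: [-4.4, 0.7, 24.5]
gripper_width: 0.5
gripper_force: 12.3
```

>>> send_rows --pt "0 0 0.04 0 0 0 -1" --pt "0 0 0.074 0 0 0 -1" --pt "0 0 0.074 0 0 0 -1" --pt "0 0 0.074 0 0 0 -1" --pt "0 0 0.074 0 0 0 -1" --pt "0 0 0.04 0 0 0 -1" --pt "0 0 0.015 0 0 0 -1" --pt "0 0 0 0 0 0 -1" --pt "0 0 0 0 0 0 -1" --pt "0 0 0 0 0 0 -1" --pt "0 0 0.04 0 0 0 -1" --pt "0 0 0.074 0 0 0 -1" --pt "0 0 0.074 0 0 0 -1" --pt "0 0 0.074 0 0 0 -1" --pt "0 0 0.074 0 0 0 -1" --pt "0 0 0.04 0 0 0 -1" --pt "0 0 0.015 0 0 0 -1" --pt "0 0 0 0 0 0 -1" --pt "0 0 0 0 0 0 -1" --pt "0 0 0 0 0 0 -1"

```text
time_s: 12.88
ee_pos: [529.7, 22.6, 111.2]
ee_rot: [-179.9, 0.2, -163.0]
force: [-6.0, -0.2, 25.2]
gripper_width: 0.9
gripper_force: 12.3
```

>>> send_rows --pt "0 0 0.04 0 0 0 -1" --pt "0 0 0.074 0 0 0 -1" --pt "0 0 0.074 0 0 0 -1" --pt "0 0 0.074 0 0 0 -1" --pt "0 0 0.074 0 0 0 -1" --pt "0 0 0.04 0 0 0 -1" --pt "0 0 0.015 0 0 0 -1" --pt "0 0 0 0 0 0 -1" --pt "0 0 0 0 0 0 -1" --pt "0 0 0 0 0 0 -1" --pt "0 0 0.04 0 0 0 -1" --pt "0 0 0.1 0 0 0 -1" --pt "0 0 0.2 0 0 0 -1" --pt "0 0 0.21 0 0 0 -1" --pt "0 0 0.21 0 0 0 -1" --pt "0 0 0.21 0 0 0 -1"

```text
time_s: 14.88
ee_pos: [527.4, 22.6, 210.7]
ee_rot: [179.9, -0.2, -163.0]
force: [-0.4, 0.4, -0.1]
gripper_width: 0.9
gripper_force: 0.0
```

```bash
python3 - <<'E'
from workcell import env, eyes
import cv2,numpy as np
s=env.state(); print({k:np.round(s[k],1) for k in("time_s","ee_pos","force")})
f=eyes.grab_frame("scene"); np.savez("pics/s4.npz",**f); cv2.imwrite("pics/s4.png",cv2.resize(f["pixels"][130:330,130:330,::-1],None,fx=3,fy=3))
E
```

```text
{'time_s': np.float64(14.9), 'ee_pos': array([527.4,  22.6, 210.7]), 'force': array([-0.4,  0.4, -0.1])}
```

View pics/s4.png

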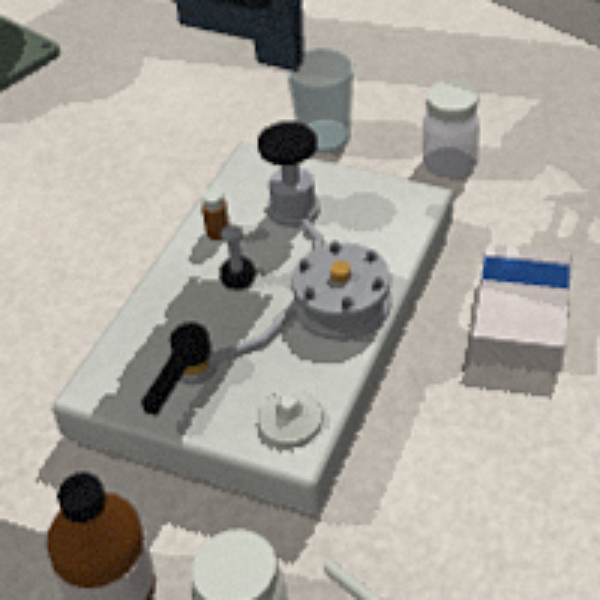

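The pin now stands out, with its head at about (233,233) in the crop. The plunger is up, the tap is shut and nothing has been displaced. Extra strokes are harmless, so I'll add two and check that the pin no longer rises.

>>> send_rows --pt "0 0 -0.1 0 0 0 -1" --pt "0 0 -0.138 0 0 0 -1" --pt "0 0 -0.17 0 0 0 -1" --pt "0 0 -0.195 0 0 0 -1" --pt "0 0 -0.212 0 0 0 -1" --pt "0 0 -0.212 0 0 0 -1" --pt "0 0 -0.212 0 0 0 -1" --pt "0 0 -0.17 0 0 0 -1" --pt "0 0 -0.136 0 0 0 -1" --pt "0 0 -0.136 0 0 0 -1" --pt "0 0 -0.136 0 0 0 -1" --pt "0 0 -0.136 0 0 0 -1" --pt "0 0 -0.17 0 0 0 -1" --pt "0 0 -0.195 0 0 0 -1" --pt "0 0 -0.212 0 0 0 -1" --pt "0 0 -0.212 0 0 0 -1" --pt "0 0 -0.212 0 0 0 -1"

```text
time_s: 17.05
ee_pos: [529.8, 22.6, 111.1]
ee_rot: [-179.9, 0.3, -163.0]
force: [-6.0, -1.0, 30.9]
gripper_width: 0.4
gripper_force: 15.4
```

>>> send_rows --pt "0 0 0.04 0 0 0 -1" --pt "0 0 0.1 0 0 0 -1" --pt "0 0 0.2 0 0 0 -1" --pt "0 0 0.21 0 0 0 -1" --pt "0 0 0.21 0 0 0 -1" --pt "0 0 0.21 0 0 0 -1"

```text
time_s: 17.8
ee_pos: [527.4, 22.6, 209.7]
ee_rot: [179.9, -0.2, -163.0]
force: [-0.7, 0.3, 0.4]
gripper_width: 0.5
gripper_force: 0.0
```

```bash
python3 - <<'E'
from workcell import env, eyes
import cv2,numpy as np
s=env.state(); print({k:np.round(s[k],1) for k in("time_s","ee_pos","force")})
f=eyes.grab_frame("scene"); g=np.load("pics/s4.npz"); a=np.load("pics/scene0.npz")
sl=np.s_[195:230,195:225]
print("diff to before",np.abs(f["pixels"].astype(int)-g["pixels"])[sl].max(2).max(), "centroid gray col profile 208:",f["pixels"][195:228,208].mean(1).round().astype(int), g["pixels"][195:228,208].mean(1).round().astype(int))
for z in(62,68,96,99,105):
    p=f["R"]@np.array([547,-71,z])+f["t"]; print(z,(f["fx"]*p[0]/p[2]+f["cx"]).round(1),(f["fy"]*p[1]/p[2]+f["cy"]).round(1))
cv2.imwrite("pics/s5.png",cv2.resize(f["pixels"][165:265,160:260,::-1],None,fx=6,fy=6,interpolation=0))
E
```

```text
{'time_s': np.float64(17.8), 'ee_pos': array([527.4,  22.6, 209.7]), 'force': array([-0.7,  0.3,  0.4])}
diff to before 66 centroid gray col profile 208: [200 207 201 200 202 200 198 200 208 190 119  81  90  96  77  71  71  70
  66  74  73  79  80  82  89  61  29   5  19   6   0  47 109] [195 196 202 200 201 202 203 203 206 193 117  79  92  93  81  73  71  74
  73  75  78  79  77  76  86  62  26  21  12  16   0  51 110]
62 208.9 219.0
68 208.7 217.3
96 207.6 209.3
99 207.4 208.4
105 207.2 206.7
```

View pics/s5.png

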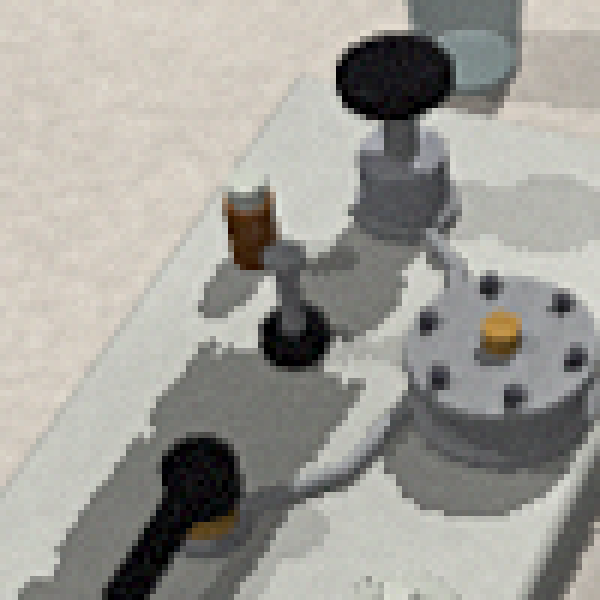

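Two more strokes left the pin profile unchanged. Its head, at (286,255) in the crop, is at image row 207.5, close to the row 206.7 expected for fully out. The tap is shut, the plunger is up and the arm is clear.

```bash
python3 -c "
from workcell import env
print(env.job_done())"
```

```text
the job is handed in; nothing more can be done
None
```

The job is handed in: tap pushed shut to its stop, pin pumped fully out in eight strokes, plunger back up, nothing else seen to move and the arm clear, though the hand-in call returned no verdict.

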